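# Check an AAA cell for swelling in the ratchet gauge

## Robot

A 6-joint arm with a two-finger parallel gripper is mounted at the origin on the work surface. World frame = base frame: x ahead of the robot, y to its left, z up, the work surface at z = 0. Lengths are in m, angles in degrees, forces in N, time in s.
With the tool pointing down it reaches from about 0.325 to 0.775 m from the base axis. Payload 5.5 kg.
Tool frame: the origin (TCP) lies at the very end of the fingers, on their centre line; the grasp point (between the pads) lies env.hold_point_z behind it (env.hold_point_z is the distance from the TCP to the grasp point, in m); z points along the fingers, x is the direction in which the jaws open and shut, and the axes are right-handed (so a half turn about z gives the same grasp; the last joint's range is limited). The gripper opens to 88 mm and grips with 3 to 60 N. Pads are 20 mm wide; open, the fingers measure 115 mm over their backs; the gripper's body (75 mm by 178 mm) begins 61 mm behind the grasp point.
Start: joints at [-71.488, 5.22, 70.514, -0, 104.267, -3.249], TCP at [0.222, -0.557, 0.223] pointing down, gripper open.
Joint ranges: [-164.24, 164.24], [-49.07, 125.15], [9.68, 141.18], [-86.29, 266.29], [3.28, 154.24], [-151.56, 151.56]. Speed limits (degrees/s): [147.25, 147.25, 172.46, 180, 180, 180].

## Interface

Orientations are given as a 3x3 rotation matrix whose columns are the frame's x, y, z axes.
In Python, from rig import env gives the robot as it stands. The module is installed in compiled form; this text tells all that it offers.
- The arm moves only by the shell command python3 -m handwheel 'ROWS' [OPENING] [FORCE]. ROWS is a JSON object of lists of equal length, an entry for each row: "delta_pos": the shift along the world's x, y, z in units of 0.15 m (1.0 is 0.15 m), a list of three; "angular": the turn, a rotation vector about the world's x, y, z in units of 90 degrees (1.0 is 90 degrees), a list of three. In form: {"delta_pos": [[x, y, z], ...], "angular": [[ax, ay, az], ...]}. A call has 1 to 12 rows; each row is the pose to reach, as a shift and turn from the pose commanded when the call began; what a row does not reach only later rows make up. A row lasts 1/10 s, in which the tool goes at most 50 mm and 8.59 degrees, less where a joint would pass 70% of its speed; a pose out of reach is approached as far as the arm can. A call with a number of a shift or a turn outside -1 to 1 is refused whole. A call with a gripper value outside its range is refused whole. OPENING is the opening, from -1 (shut) to 1 (fully open), set as the call begins (- or left out, the last holds). The fingers move at their own pace and stop on an object; FORCE is the grip in N (left out, the last holds). Time passes only in rows, so rows that repeat a pose let the fingers close. It gives the time, the measured TCP pose, the force and the opening at its end, in the units of the state.
- env.state(): the state, without advancing time (a new reading comes with each control period).
- env.camera(name): name is "side" or "top" or "wrist"; returns a dict with "img" (420x560x3 uint8, red, green, blue), "K" (3x3 intrinsics, pixels), "rvec" (rotation vector, rad) and "tvec" (3), from world to camera coordinates, as OpenCV has them; the wrist camera has in their place "hand_eye" (4x4, takes a point from camera to tool coordinates, whose origin is the TCP and whose axes are the tool frame's). Camera axes: x right, y down, z forward; pixel columns grow to the right and rows downward; lengths in m; the calibration is good to about 2 mm. A picture is of the moment at which its call begins: read the wrist's pose just before it. There is no depth.
- env.sign_off(): hands the job in, once; it reports no verdict.
Trained networks look in the newest picture that a camera, given by its name, has taken for a name from the list of things; names that differ only in an ending like _2 or _b are one class to them, and where a whole thing is asked for, a point or a joint stands for the part that bears it (a point fixed in the world has none). Each returns a list of dicts, best first, with "conf" (0 to 1); they miss things now and then, are a little off and sometimes report something else, mostly with a low value. They report only what shows in the picture. A call takes as long as a camera call.
- env.trace(camera, thing): "region" (420x560 bool, what is visible of it) and "uv" ([column, row] in pixels, amid what is visible of it).
- env.landmark_of(camera, thing): "uv" ([column, row] in pixels: a listed point, or the origin of a listed thing).
The state is a dict: "t": time; "joint_positions": joint angles; "joint_vel": joint speeds; "joint_torque": joint torques, N m; "ee_pos": TCP position; "eef_rot": TCP orientation; "force": force on the tool from outside, world axes, zero at the start; "moment": the same for the moment, N m; "width": finger opening in m.
Only numpy, scipy, OpenCV 4.12 (cv2) and the standard library are available. Lean on these libraries where they do the work, as an engineer would, in place of code of your own. Each camera call takes 0.05 s, during which the arm holds its last target.

## Task

Check the green AAA cell with the yellow band for swelling: lay it lengthwise in the V-groove of the gauge's slide, push the slide gently fully home by its yellow tab, then turn the red ratchet knob clockwise until the spindle clamps the cell and you feel the knob slip a little round (12 degrees or more), stopping before it has slipped a sixth of a turn. Leave the cell clamped for reading, let go of everything, and leave the other things alone.

Things in the scene. Friction and masses are not known exactly. Their poses are not given: they have to be found in the camera images.
- cell: the AAA cell to check: green cylinder, 10.5 mm diameter, 44.5 mm long, yellow band near one end, about 12 g. Origin at its centre, x along its length. It starts level in one of two V-grooves (60 mm apart) of a low wooden rest (60 by 110 mm); centre 18 mm above the table, groove walls end 3 mm below the cell's centre. Either end may point either way.
- spare: a black AAA cell with a copper band, same size, lying in the other groove of the wooden rest: leave it there. Origin at its centre, x along its length.
- cradle (a point): point where the cell's centre belongs when it lies in the slide's V-groove, 40 mm above the table; it moves with the slide. x is the groove's direction and the way home (in towards the spindle), z up. The steel groove is 50 mm long; its walls end 3 mm below this point, 5 mm to either side: a cell let go 3 mm off sideways settles in. The slide is 52 mm wide, in a grey base 74 by 275 mm.
- pushtab (a point): yellow upright tab on the slide, 75 mm from the cradle point on the -x side (outer end): 8 mm thick, 44 mm wide, from 22 to 58 mm above the table, this point is its centre, axes as the cradle point's. Push its outer (-x) face towards +x to send the slide home. A push of more than 25 N harms the gauge.
- stage (a joint): how far the slide is pulled out (m): 0 fully home against its rigid stop, where the cradle point is straight under the spindle; 0.083 to 0.100 at the start. It slides with about 2 N of friction and stays where it is left.
- spindle: vertical steel spindle with a flat 12 mm nose that presses on the cell; origin at the centre of the nose's lower face. It comes down as the aluminium thimble turns clockwise, stays where it is left, and starts some 4 to 15 mm above the top of a cell at home. It hangs from a blue arm (underside 86 mm, top 112 mm above the table, 40 mm wide) on a column on the +x side.
- knob_top (a point): centre of the top face of the red ratchet knob, 172 mm above the table, on the spindle's axis; it does not rise or sink. The knob is a ribbed vertical cylinder, 32 mm diameter, 30 mm tall, with free space beside and above it; under it is the thinner aluminium thimble (24 mm diameter, 112 to 140 mm above the table). x is the gauge's x, as at the cradle point.
- ratchet (a joint): how far the red knob has slipped round on the thimble (rad), clockwise from above positive, 0 at the start. The knob turns the thimble against 0.15 N m of friction until the spindle bears on the cell; at 0.28 N m the knob slips, the spindle then presses the cell with about 27 N and keeps pressing when the knob is let go. Turning the knob back unclamps the cell.
- jar: green glass jar, 72 mm diameter, 110 mm tall, a bystander to leave alone; origin at the centre of its underside
- timer: white round kitchen timer shell, 72 mm wide, 52 mm tall, a bystander to leave alone; origin at the centre of its underside
- bulb: frosted bulb, 58 mm wide, 106 mm tall, upright in a cardboard holder, a bystander to leave alone; origin at the centre of its underside
- tin: food tin, 74 mm diameter, 100 mm tall, a bystander to leave alone; origin at the centre of its underside
- spice: amber spice jar, 44 mm diameter, 95 mm tall, a bystander to leave alone; origin at the centre of its underside

How it is judged (in metres and radians):
On the way, in this order (a step that is already met when the one before it is completed fails the run):
1. the green cell lies in the V-groove of the pulled-out slide, let go (x of cell in the frame of cradle between -0.008 and 0.008 m and y of cell in the frame of cradle between -0.002 and 0.002 m and z of cell in the frame of cradle between -0.002 and 0.002 m and contact force between the fingers and cell below 0.05 N), for 0.2 s.
2. the slide is fully home (within 2 mm) with the cell in its groove (x of cell in the frame of cradle between -0.008 and 0.008 m and y of cell in the frame of cradle between -0.002 and 0.002 m and z of cell in the frame of cradle between -0.002 and 0.002 m and value of joint stage below 0.002 m), for 0.1 s.
3. the ratchet has slipped at least 0.2 rad with the cell clamped (value of joint stage below 0.002 m and value of joint ratchet above 0.2 rad and contact force between spindle and cell above 15 N), for 0.1 s.
At the end, for the whole second after the job is handed in: The slide is home within 2 mm, the green cell lies in its groove (within 8 mm lengthwise, 2 mm sideways and in height), clamped by the spindle with more than 15 N, and the ratchet knob has slipped between 0.2 and 1.05 rad (12 degrees to a sixth of a turn) (all of step 3 and x of cell in the frame of cradle between -0.008 and 0.008 m and y of cell in the frame of cradle between -0.002 and 0.002 m and z of cell in the frame of cradle between -0.002 and 0.002 m and value of joint ratchet below 1.05 rad and linear speed of cell below 0.01 m/s); the robot touches nothing.
It fails at once if the ratchet is turned on more than a sixth of a turn after it began to slip (value of joint ratchet above 1.05 rad).
It fails at once if the spindle presses the cell with more than 45 N (contact force between spindle and cell above 45 N).
It fails at once if the slide or its tab is pushed with more than 25 N (contact force between any of the arm, the fingers and stage above 25 N).
It fails at once if the black cell, jar, timer, bulb, tin or spice jar is moved more than 15 mm (distance of any of jar, timer, bulb, tin, spice, spare from where it was at the start of the episode above 0.015 m).
It also fails if it takes over 72 s, if anything falls off the work surface, if the arm or the gripper's body presses on something with over 40 N, if the wrist force passes 120 N, or if a joint passes its speed limit or range.

## Working session

There is one attempt and no reset: what is moved stays moved. The work goes in short steps, Python scripts to look and compute and a shell command to move; the robot and the scene stay as the last step left them, time stands still between calls to the robot, and variables do not carry over. Pictures are saved under pics/ and viewed, and the job is handed in when it is done.

```bash
mkdir -p pics; cat > h.py <<'E'
import numpy as np, cv2
from rig import env
def shot(cam,fn):
    c=env.camera(cam); cv2.imwrite('pics/'+fn,c['img'][:,:,::-1].copy()); return c
def ray(c,uv,st=None):
    K=np.array(c['K']); d=np.linalg.inv(K)@np.array([uv[0],uv[1],1.])
    if 'rvec' in c:
        R=cv2.Rodrigues(np.array(c['rvec'],float))[0]; t=np.array(c['tvec'],float).ravel()
        return -R.T@t, R.T@d
    H=np.array(c['hand_eye']); Rt=np.array(st['eef_rot']).reshape(3,3); p=np.array(st['ee_pos'])
    return p+Rt@H[:3,3], Rt@H[:3,:3]@d
def atz(c,uv,z,st=None):
    o,d=ray(c,uv,st); return o+d*(z-o[2])/d[2]
E
python3 - <<'E'
from h import *
print(env.hold_point_z, env.state())
for cam in ['top','side','wrist']:
    st=env.state(); c=shot(cam,cam+'0.png')
    for n,z in [('cell',.018),('spare',.018),('cradle',.04),('pushtab',.04),('knob_top',.172),('jar',0),('timer',0),('bulb',0),('tin',0),('spice',0),('spindle',.06)]:
        r=env.landmark_of(cam,n)
        for q in r[:2]: print(cam,n,round(q['conf'],2),np.round(q['uv'],1),np.round(atz(c,q['uv'],z,st),4))
E
```

```text
0.0187 {'t': 0.0, 'joint_positions': array([-7.14869884e+01,  5.26042164e+00,  7.05820917e+01, -1.23727034e-03,
        1.04267425e+02, -3.24859769e+00]), 'joint_vel': array([-0.08237461, -0.0721284 , -0.07962306, -0.02572548, -0.05105725,
        0.01654432]), 'joint_torque': array([-1.61877382e-03, -4.46452045e+01, -4.06446648e+01,  6.96239085e-02,
        2.92104419e-02, -1.51325207e-04]), 'ee_pos': array([ 0.22234173, -0.55695139,  0.22153288]), 'eef_rot': array([[ 3.70740098e-01, -9.28736445e-01, -6.29100650e-04],
       [-9.28734680e-01, -3.70740622e-01,  1.81285363e-03],
       [-1.91689640e-03, -8.78299422e-05, -9.99998159e-01]]), 'force': array([0.50275484, 1.29878682, 0.56252774]), 'moment': array([-0.04701098,  0.00867503,  0.02057955]), 'width': 0.08765690432721887}
top cell 0.42 [350.3 239.3] [ 0.474  -0.1697  0.018 ]
top spare 0.72 [183.4 237.9] [0.4644 0.3996 0.018 ]
top spare 0.55 [361.9 238.5] [ 0.4778 -0.2092  0.018 ]
top cradle 0.75 [266.5 209.6] [0.5655 0.1183 0.04  ]
top cradle 0.44 [273.9 174.6] [0.6905 0.0976 0.04  ]
top pushtab 0.97 [259.7 230.4] [0.4928 0.138
[... 211 characters left out ...]
17  0.    ]
top bulb 0.78 [177.8 266.9] [0.3669 0.4154 0.    ]
top bulb 0.46 [182.5 206.5] [0.5785 0.4148 0.    ]
top tin 0.68 [189.1 182.6] [0.6657 0.3979 0.    ]
top spice 0.47 [182.8 237.7] [0.4681 0.4057 0.    ]
side cell 0.59 [299.2 300.5] [ 0.4975 -0.1696  0.018 ]
side spare 0.56 [287.7 318.3] [ 0.4612 -0.2101  0.018 ]
side cradle 0.94 [298.8 203.6] [0.5596 0.1083 0.04  ]
side pushtab 0.75 [272.1 199.9] [0.4925 0.1358 0.04  ]
side knob_top 0.8 [337.5 162.8] [0.6555 0.1077 0.172 ]
side jar 0.66 [282.6 136.8] [0.581  0.4232 0.    ]
side timer 0.98 [262.3 410. ] [ 0.3673 -0.3984  0.    ]
side bulb 0.56 [211.2 143.8] [0.3605 0.4363 0.    ]
side tin 0.87 [313.2 137.3] [0.6732 0.4016 0.    ]
```

View pics/top0.png

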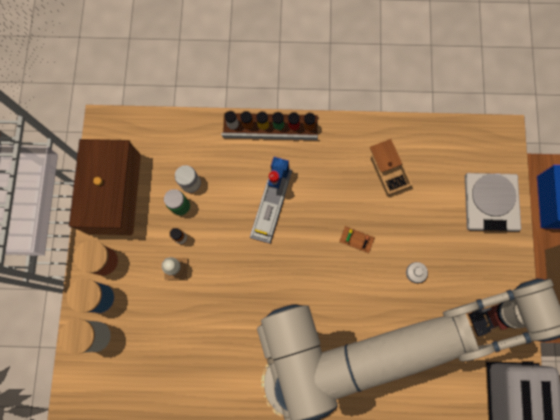

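View pics/side0.png

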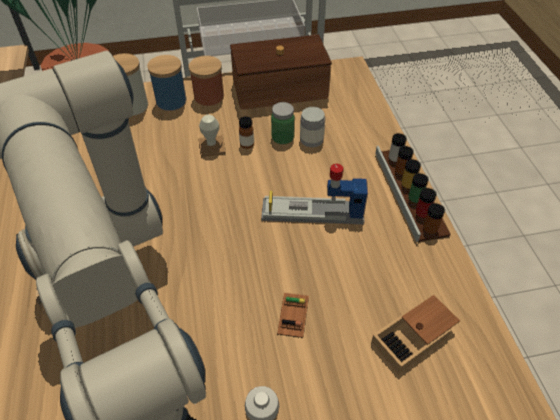

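```bash
python3 - <<'E'
import cv2
a=cv2.imread('pics/top0.png')[200:290,320:440];b=cv2.imread('pics/top0.png')[150:250,240:310]
cv2.imwrite('pics/z1.png',cv2.resize(a,None,fx=6,fy=6,interpolation=cv2.INTER_CUBIC))
cv2.imwrite('pics/z2.png',cv2.resize(b,None,fx=6,fy=6,interpolation=cv2.INTER_CUBIC))
E
```

```text
(no output)
```

View pics/z1.png

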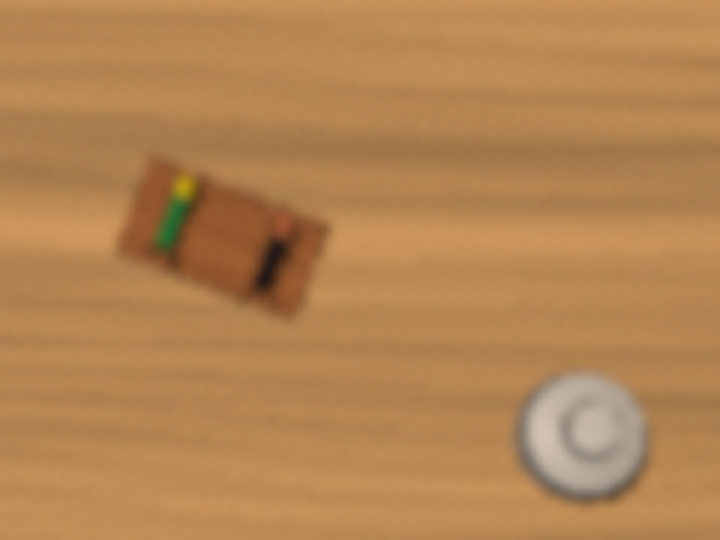

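View pics/z2.png

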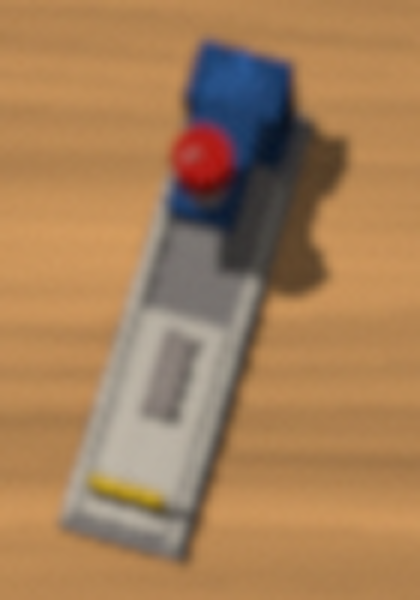

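Top view: the green cell is around (349,236) and the gauge runs from (262,235) to (280,165), both axes near -17°. I'll move above the rest to look with the wrist camera.

```bash
python3 -m handwheel '{"delta_pos":[[0.2,0.3,0],[0.4,0.6,0],[0.6,0.9,0],[0.8,1,0],[0.95,1,0],[0.95,1,0]],"angular":[[0,0,-0.08],[0,0,-0.16],[0,0,-0.24],[0,0,-0.32],[0,0,-0.4],[0,0,-0.44]]}'
python3 -m handwheel '{"delta_pos":[[0,0.3,0],[0.3,0.6,0],[0.5,0.9,0],[0.55,1,0],[0.55,1,0],[0.55,1,0],[0.55,1,0]],"angular":[[0,0,0],[0,0,0],[0,0,0],[0,0,0],[0,0,0],[0,0,0],[0,0,0]]}'
cat > look.py <<'E'
from h import *
import sys
st=env.state(); c=shot('wrist',sys.argv[1]); print(np.round(st['ee_pos'],4),np.round(np.array(st['eef_rot']),3).tolist(),np.round(st['joint_positions'],1),np.round(st['force'],1),st['width'],st['t'])
Z=dict(cell=.018,spare=.018,cradle=.04,pushtab=.04,knob_top=.172,spindle=.06)
for n in sys.argv[2:]:
    n,*z=n.split('@'); z=float(z[0]) if z else Z[n]
    for q in env.landmark_of('wrist',n)[:2]: print(n,round(q['conf'],2),np.round(q['uv'],1),np.round(atz(c,q['uv'],z,st),4))
    for q in env.trace('wrist',n)[:1]:
        p=np.argwhere(q['region'])[:,::-1].astype(float); 
        m=cv2.minAreaRect(p.astype(np.float32)); b=cv2.boxPoints(m)
        P=np.array([atz(c,x,z,st)[:2] for x in b]); print(' trace',round(q['conf'],2),'n',len(p),'rect centre',np.round(atz(c,m[0],z,st),4)); 
        e=[P[1]-P[0],P[2]-P[1]]
        for v in e: print('   side',round(float(np.linalg.norm(v)),4),'ang',round(float(np.degrees(np.arctan2(v[1],v[0]))),2))
E
python3 look.py w1.png cell spare; python3 -c "
from rig import env
print(env.camera('wrist')['hand_eye'])"
```

```text
t: 2.4
ee_pos: [0.3675, -0.4058, 0.2226]
eef_rot: [[-0.307, -0.952, 0.001], [-0.952, 0.307, 0.0], [-0.0, -0.001, -1.0]]
force: [0.2, -1.0, -0.3]
width: 0.0876
t: 3.1
ee_pos: [0.447, -0.2581, 0.2227]
eef_rot: [[-0.307, -0.952, -0.0], [-0.952, 0.307, -0.0], [0.001, 0.0, -1.0]]
force: [0.5, -0.3, 0.0]
width: 0.0879
[ 0.447  -0.2581  0.2227] [[-0.307, -0.952, -0.0], [-0.952, 0.307, -0.0], [0.001, 0.0, -1.0]] [-33.8  -7.7  83.3  -0.  104.5  74.1] [ 0.5 -0.3  0. ] 0.08794834466386199 3.1
cell 0.84 [182.4 170.7] [ 0.488  -0.1679  0.018 ]
 trace 0.78 n 470 rect centre [ 0.489  -0.1654  0.018 ]
   side 0.0115 ang -105.45
   side 0.0452 ang 160.38
spare 0.83 [238.6 175.3] [ 0.4656 -0.2216  0.018 ]
 trace 0.58 n 395 rect centre [ 0.4677 -0.2212  0.018 ]
   side 0.0092 ang -107.91
   side 0.0431 ang 160.48
[[ 9.99999692e-01 -3.58965591e-04  6.97876596e-04 -8.62948796e-05]
 [ 1.46950975e-04  9.59178233e-01  2.82802220e-01 -7.74374981e-02]
 [-7.70904306e-04 -2.82802031e-01  9.59177990e-01 -1.62027229e-01]
 [ 0.00000000e+00  0.00000000e+00  0.00000000e+00  1.00000000e+00]]
```

View pics/w1.png

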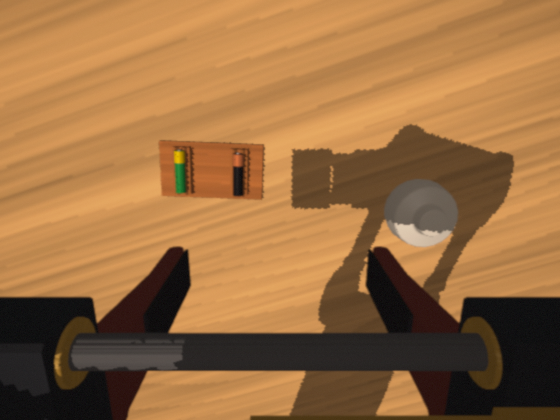

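```bash
python3 -m handwheel '{"delta_pos":[[0.15,0.3,0],[0.27,0.6,-0.2],[0.27,0.6,-0.4],[0.27,0.6,-0.4],[0.27,0.6,-0.4],[0.27,0.6,-0.4],[0.27,0.6,-0.4],[0.27,0.6,-0.4],[0.27,0.6,-0.4],[0.27,0.6,-0.4],[0.27,0.6,-0.4]],"angular":[[0,0,1],[0,0,1],[0,0,1],[0,0,1],[0,0,1],[0,0,1],[0,0,1],[0,0,1],[0,0,1],[0,0,1],[0,0,1]]}' -0.1 20
python3 -m handwheel '{"delta_pos":[[0,0,0],[0,0,0],[0,0,0],[0,0,0],[0,0,0],[0,0,0],[0,0,0],[0,0,0],[0,0,0],[0,0,0],[0,0,-0.2],[0,0,-0.2]],"angular":[[0,0,0.98],[0,0,0.98],[0,0,0.98],[0,0,0.98],[0,0,0.98],[0,0,0.98],[0,0,0.98],[0,0,0.98],[0,0,0.98],[0,0,0.98],[0,0,0.98],[0,0,0.98]]}'
python3 look.py w2.png cell spare
```

```text
t: 4.5
ee_pos: [0.4878, -0.1676, 0.1626]
eef_rot: [[0.953, -0.302, -0.0], [-0.302, -0.953, 0.0], [-0.0, 0.0, -1.0]]
force: [-0.3, 0.0, -0.6]
width: 0.0391
t: 5.7
ee_pos: [0.4862, -0.1669, 0.1289]
eef_rot: [[0.336, 0.942, -0.006], [0.942, -0.336, 0.002], [0.0, -0.006, -1.0]]
force: [-0.7, 0.6, -0.3]
width: 0.0391
[ 0.4862 -0.1669  0.1289] [[0.336, 0.942, -0.006], [0.942, -0.336, 0.002], [0.0, -0.006, -1.0]] [-22.7  -7.7  92.7  -0.   95.3 -93.1] [-0.7  0.6 -0.3] 0.03908665903823825 5.7
cell 0.65 [283.6 208.4] [ 0.4886 -0.163   0.018 ]
 trace 0.76 n 738 rect centre [ 0.4878 -0.1653  0.018 ]
   side 0.0101 ang 70.34
   side 0.0455 ang -19.26
spare 0.77 [204.8 206.5] [ 0.466  -0.2213  0.018 ]
 trace 0.7 n 729 rect centre [ 0.4669 -0.2212  0.018 ]
   side 0.0105 ang 73.31
   side 0.0456 ang -19.76
```

View pics/w2.png

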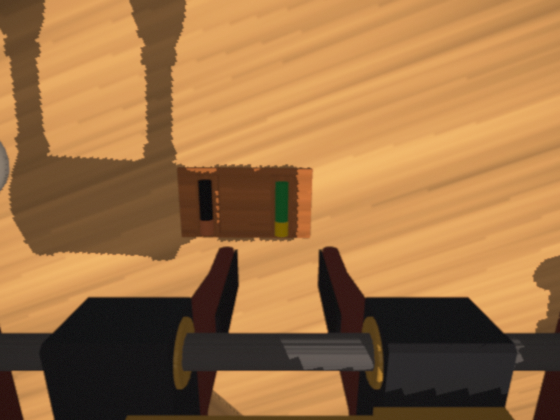

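```bash
python3 -m handwheel '{"delta_pos":[[0.003,0.014,-0.2],[0.003,0.014,-0.4],[0.003,0.014,-0.55],[0.003,0.014,-0.6],[0.003,0.014,-0.6],[0.003,0.014,-0.6],[0.003,0.014,-0.6]],"angular":[[0,0,0],[0,0,0],[0,0,0],[0,0,0],[0,0,0],[0,0,0],[0,0,0]]}'
python3 look.py w3.png cell spare
```

```text
t: 6.65
ee_pos: [0.4895, -0.1656, 0.0447]
eef_rot: [[0.336, 0.942, 0.003], [0.942, -0.336, -0.001], [-0.0, 0.003, -1.0]]
force: [0.6, -0.5, 0.9]
width: 0.0398
[ 0.4895 -0.1656  0.0447] [[0.336, 0.942, 0.003], [0.942, -0.336, -0.001], [-0.0, 0.003, -1.0]] [-22.5  -5.6  99.4   0.   86.  -92.8] [ 0.6 -0.5  0.9] 0.03983897098248021 6.65
cell 0.76 [280.3 245.5] [ 0.489 -0.164  0.018]
 trace 0.86 n 1468 rect centre [ 0.4881 -0.1648  0.018 ]
   side 0.0104 ang 70.36
   side 0.0469 ang -19.18
spare 0.92 [173.9 244.3] [ 0.4681 -0.2205  0.018 ]
 trace 0.78 n 1476 rect centre [ 0.4665 -0.221   0.018 ]
   side 0.0107 ang 74.9
   side 0.0474 ang -19.95
```

View pics/w3.png

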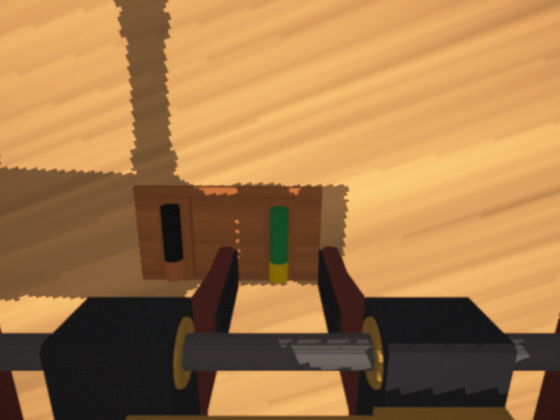

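```bash
python3 -m handwheel '{"delta_pos":[[0,0.006,-0.1],[0,0.006,-0.16],[0,0.006,-0.165],[0,0.006,-0.165],[0,0.006,-0.165],[0,0.006,-0.165]],"angular":[[0,0,0],[0,0,0],[0,0,0],[0,0,0],[0,0,0],[0,0,0]]}'
```

```text
t: 7.5
ee_pos: [0.4887, -0.1644, 0.0183]
eef_rot: [[0.336, 0.942, 0.001], [0.942, -0.336, -0.0], [-0.0, 0.001, -1.0]]
force: [-0.9, -0.7, 1.0]
width: 0.0395
```

```bash
python3 -m handwheel '{"delta_pos":[[0,0,-0.01],[0,0,-0.01],[0,0,-0.01],[0,0,-0.01],[0,0,-0.01],[0,0,-0.01],[0,0,-0.01],[0,0,-0.01]],"angular":[[0,0,0],[0,0,0],[0,0,0],[0,0,0],[0,0,0],[0,0,0],[0,0,0],[0,0,0]]}' -1 15
python3 look.py w4.png cell
```

```text
t: 8.3
ee_pos: [0.4883, -0.1647, 0.0165]
eef_rot: [[0.336, 0.942, -0.0], [0.942, -0.336, -0.001], [-0.001, 0.0, -1.0]]
force: [-1.9, -3.3, 0.8]
width: 0.0096
[ 0.4883 -0.1647  0.0165] [[0.336, 0.942, -0.0], [0.942, -0.336, -0.001], [-0.001, 0.0, -1.0]] [-22.4  -4.4 101.3  -0.   83.1 -92.7] [-1.9 -3.3  0.8] 0.009603496333318928 8.3
cell 0.7 [281.  271.1] [ 0.4898 -0.1636  0.018 ]
 trace 0.8 n 1792 rect centre [ 0.4879 -0.1647  0.018 ]
   side 0.0099 ang 70.37
   side 0.048 ang -19.2
```

View pics/w4.png

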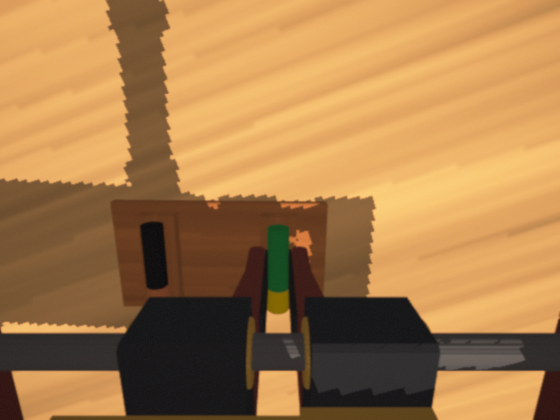

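```bash
python3 -m handwheel '{"delta_pos":[[0,0,0.1],[0,0,0.3],[0,0,0.55],[0,0.1,0.8],[0.1,0.4,0.8],[0.2,0.7,0.8],[0.24,0.95,0.8],[0.24,0.95,0.8],[0.24,0.95,0.8]],"angular":[[0,0,0],[0,0,0],[0,0,0],[0,0,0],[0,0,0],[0,0,0],[0,0,0],[0,0,0],[0,0,0]]}'
python3 -m handwheel '{"delta_pos":[[0,0.3,0],[0,0.6,0],[0,0.9,0],[0,0.94,0],[0,0.94,0],[0,0.94,0],[0,0.94,0]],"angular":[[0,0,0.02],[0,0,0.02],[0,0,0.02],[0,0,0.02],[0,0,0.02],[0,0,0.02],[0,0,0.02]]}'
python3 look.py w5.png cell@.14 cradle pushtab knob_top
```

```text
t: 9.35
ee_pos: [0.5245, -0.0207, 0.1371]
eef_rot: [[0.334, 0.943, 0.0], [0.943, -0.334, 0.0], [0.001, 0.0, -1.0]]
force: [-0.7, -0.5, -0.9]
width: 0.0099
t: 10.05
ee_pos: [0.5246, 0.1175, 0.1365]
eef_rot: [[0.309, 0.951, 0.0], [0.951, -0.309, -0.0], [-0.0, 0.0, -1.0]]
force: [0.0, -1.0, -0.5]
width: 0.0098
[0.5246 0.1175 0.1365] [[0.309, 0.951, 0.0], [0.951, -0.309, -0.0], [-0.0, 0.0, -1.0]] [  9.   -4.4  88.9  -0.   95.5 -63. ] [ 0.  -1.  -0.5] 0.00981030732227263 10.05
cell 0.78 [281.8 269.5] [0.5244 0.1195 0.14  ]
cell 0.73 [297.7 367.6] [0.5814 0.1101 0.14  ]
 trace 0.78 n 1783 rect centre [0.5233 0.1177 0.14  ]
   side 0.0098 ang 72.04
   side 0.0474 ang -17.52
cradle 0.72 [291.6 255.7] [0.5621 0.1165 0.04  ]
cradle 0.64 [282.  267.2] [0.5692 0.1063 0.04  ]
 trace 0.91 n 7135 rect centre [0.5236 0.1232 0.04  ]
   side 0.0482 ang 73.65
   side 0.116 ang -14.53
pushtab 0.6 [283.8 155.8] [0.4859 0.1344 0.04  ]
 trace 0.67 n 7161 rect centre [0.5229 0.124  0.04  ]
   side 0.0484 ang 73.65
   side 0.1144 ang -14.49
 trace 0.74 n 13600 rect centre [0.51   0.1274 0.172 ]
   side 0.0319 ang 75.5
   side 0.1266 ang -12.04
```

View pics/w5.png

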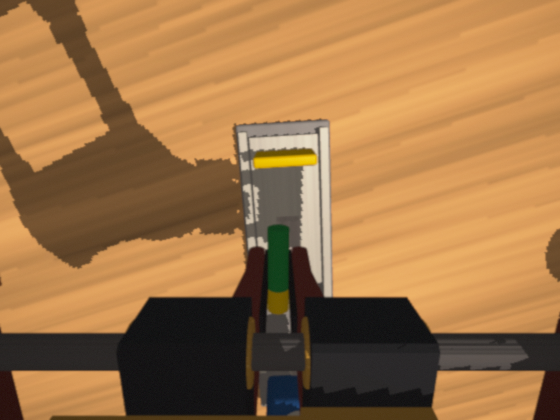

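```bash
python3 -m handwheel '{"delta_pos":[[0,-0.2,0],[0.1,-0.4,0],[0.1,-0.4,0],[0.1,-0.4,0],[0.1,-0.4,0]],"angular":[[0,0,0.03],[0,0,0.03],[0,0,0.03],[0,0,0.03],[0,0,0.03]]}'
python3 look.py w6.png cell@.14 cradle pushtab knob_top
```

```text
t: 11.0
ee_pos: [0.5392, 0.0599, 0.1363]
eef_rot: [[0.261, 0.965, -0.0], [0.965, -0.261, 0.0], [0.0, -0.0, -1.0]]
force: [-0.1, -0.0, -0.1]
width: 0.0101
[0.5392 0.0599 0.1363] [[0.261, 0.965, -0.0], [0.965, -0.261, 0.0], [0.0, -0.0, -1.0]] [  2.7  -3.6  88.2   0.   95.5 -72.1] [-0.1 -0.  -0.1] 0.010065747222585084 11.0
cell 0.84 [279.6 268.7] [0.5381 0.0611 0.14  ]
 trace 0.95 n 1934 rect centre [0.5375 0.0602 0.14  ]
   side 0.0107 ang 74.88
   side 0.0479 ang -14.62
cradle 0.86 [356.1 221.7] [0.5622 0.1153 0.04  ]
 trace 0.97 n 10648 rect centre [0.5271 0.1242 0.04  ]
   side 0.1178 ang 165.39
   side 0.0554 ang 73.61
pushtab 0.85 [360.4 112.4] [0.4843 0.1343 0.04  ]
 trace 0.91 n 10733 rect centre [0.5271 0.1242 0.04  ]
   side 0.118 ang 165.31
   side 0.0554 ang 73.53
 trace 0.59 n 18929 rect centre [0.4995 0.0984 0.172 ]
   side 0.0801 ang 164.73
   side 0.0327 ang 73.65
```

View pics/w6.png

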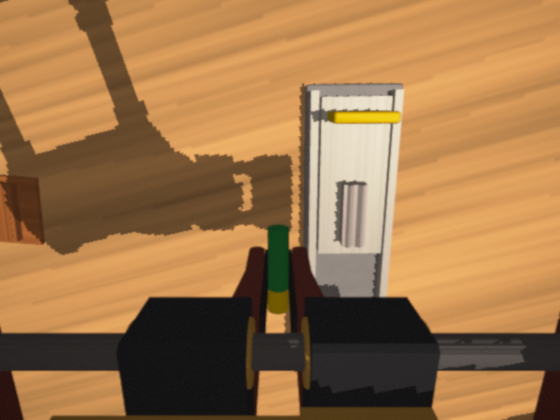

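```bash
python3 - <<'E'
import cv2
a=cv2.imread('pics/w6.png')[80:300,295:410]
cv2.imwrite('pics/z3.png',cv2.resize(a,None,fx=2.7*1,fy=2.7,interpolation=cv2.INTER_CUBIC))
a=cv2.imread('pics/w6.png')[170:260,310:400]
cv2.imwrite('pics/z4.png',cv2.resize(a,None,fx=6.5,fy=6.5,interpolation=cv2.INTER_CUBIC))
E
```

```text
(no output)
```

View pics/z4.png

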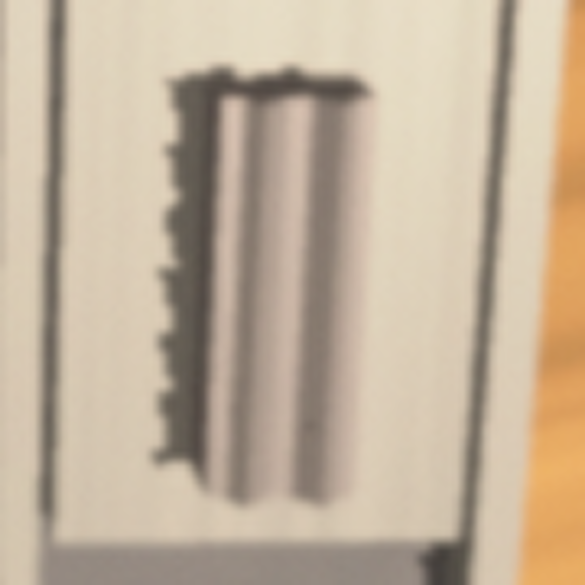

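View pics/z3.png

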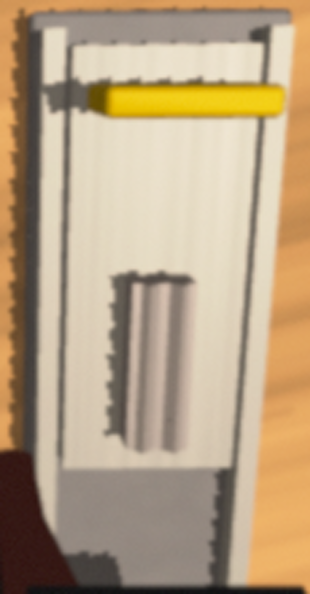

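```bash
python3 - <<'E'
from h import *
st=env.state(); c=env.camera('wrist'); print(np.round(st['ee_pos'],4))
def g(p): return atz(c,(310+(p[0]+.5)/6.5-.5,170+(p[1]+.5)/6.5-.5),.037,st)[:2]
a,b,d,e=map(g,[(220,95),(372,93),(207,490),(355,497)])
print(a,b,d,e)
m=(a+b+d+e)/4; ax=(d+e-a-b)/2; print('centre',m,'len',np.linalg.norm(ax),'ang',np.degrees(np.arctan2(ax[1],ax[0])),'w',np.linalg.norm(a-b),np.linalg.norm(d-e))
c2=env.camera('top')
for cam in ['top','side']:
    c2=env.camera(cam)
    for n,z in (('knob_top',.172),('cradle',.04),('pushtab',.04)):
        for q in env.landmark_of(cam,n)[:2]: print(cam,n,q['conf'],atz(c2,q['uv'],z))
        for q in env.trace(cam,n)[:1]: print('  tr',q['conf'],q['uv'],q['region'].sum())
E
```

```text
[0.5394 0.0595 0.1364]
[0.53223879 0.11199441] [0.53655689 0.12887972] [0.57949723 0.1002159 ] [0.5850456  0.11728351]
centre [0.55833463 0.11459338] len 0.04927954154872243 ang -13.719246443263142 w 0.017428701932540216 0.0179468004329874
top knob_top 0.84 [0.64426362 0.08964169 0.172     ]
  tr 0.87 [271.2, 217.6] 588
top cradle 0.55 [0.56088443 0.10860083 0.04      ]
  tr 0.49 [269.0, 223.6] 203
top pushtab 0.48 [0.49169484 0.14082218 0.04      ]
  tr 0.55 [263.9, 221.2] 247
side knob_top 0.69 [0.65507535 0.11438097 0.172     ]
  tr 0.78 [332.9, 201.8] 3306
side cradle 0.55 [0.5560989  0.10503395 0.04      ]
side cradle 0.45 [0.70316905 0.24496208 0.04      ]
  tr 0.9 [284.5, 206.6] 690
side pushtab 0.58 [0.49038075 0.13884975 0.04      ]
  tr 0.56 [290.2, 205.8] 720
```

```bash
python3 -m handwheel '{"delta_pos":[[0.06,0.2,0],[0.129,0.365,0],[0.129,0.365,-0.2],[0.129,0.365,-0.4],[0.129,0.365,-0.54],[0.129,0.365,-0.57],[0.129,0.365,-0.57],[0.129,0.365,-0.57],[0.129,0.365,-0.57]],"angular":[[0,0,0.01],[0,0,0.01],[0,0,0.01],[0,0,0.01],[0,0,0.01],[0,0,0.01],[0,0,0.01],[0,0,0.01],[0,0,0.01]]}'
python3 look.py w7.png cell@.05 cradle pushtab
```

```text
t: 13.15
ee_pos: [0.5598, 0.1141, 0.0529]
eef_rot: [[0.246, 0.969, 0.003], [0.969, -0.246, 0.0], [0.001, 0.003, -1.0]]
force: [-0.1, 0.3, -0.1]
width: 0.0098
[0.5598 0.1141 0.0529] [[0.246, 0.969, 0.003], [0.969, -0.246, 0.0], [0.001, 0.003, -1.0]] [  8.1   2.6  90.5   0.   86.7 -67.7] [-0.1  0.3 -0.1] 0.009844062104842927 13.15
cell 0.9 [279.7 268.3] [0.5616 0.1146 0.05  ]
 trace 0.66 n 1858 rect centre [0.5614 0.1132 0.05  ]
   side 0.0107 ang 75.74
   side 0.0494 ang -13.79
cradle 0.95 [282.  256.1] [0.5597 0.1163 0.04  ]
 trace 0.79 n 16530 rect centre [0.5224 0.126  0.04  ]
   side 0.0474 ang 75.75
   side 0.1081 ang -11.68
pushtab 0.9 [283.7 106. ] [0.4858 0.1357 0.04  ]
 trace 0.79 n 16320 rect centre [0.5214 0.1249 0.04  ]
   side 0.1062 ang 162.47
   side 0.0466 ang 74.73
```

View pics/w7.png

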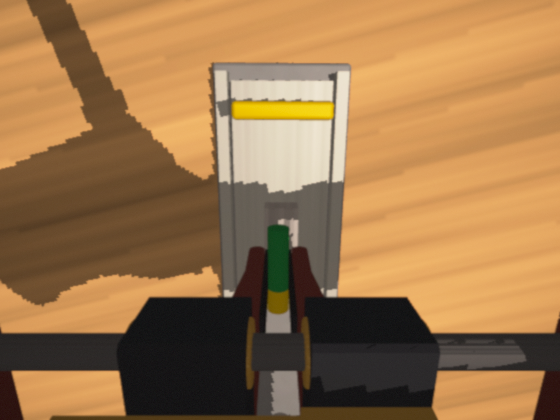

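```bash
python3 - <<'E'
import cv2
a=cv2.imread('pics/w7.png')[90:250,205:355]
a=cv2.convertScaleAbs(a,alpha=1.5,beta=10)
cv2.imwrite('pics/z5.png',cv2.resize(a,None,fx=3.7,fy=3.7,interpolation=cv2.INTER_CUBIC))
a=cv2.imread('pics/w7.png')[195:250,250:315]
a=cv2.convertScaleAbs(a,alpha=1.8,beta=10)
cv2.imwrite('pics/z6.png',cv2.resize(a,None,fx=10,fy=10,interpolation=cv2.INTER_CUBIC))
E
```

```text
(no output)
```

View pics/z6.png

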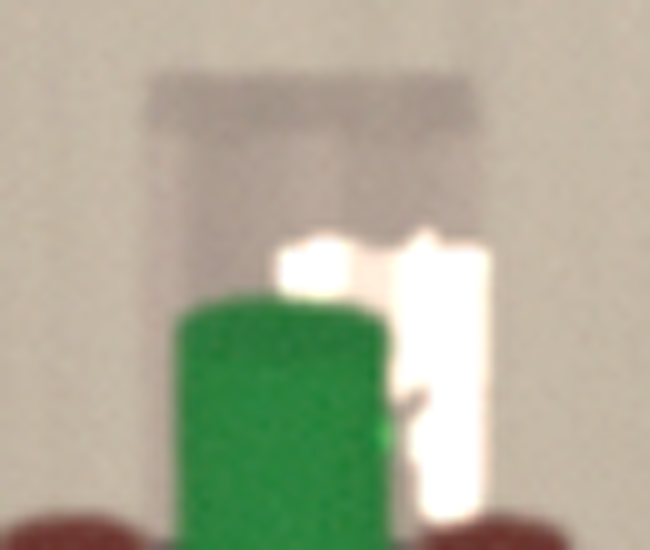

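```bash
python3 -m handwheel '{"delta_pos":[[-0.011,0.014,0],[-0.011,0.014,-0.04],[-0.011,0.014,-0.07],[-0.011,0.014,-0.075],[-0.011,0.014,-0.075],[-0.011,0.014,-0.075],[-0.011,0.014,-0.075]],"angular":[[0,0,0],[0,0,0],[0,0,0],[0,0,0],[0,0,0],[0,0,0],[0,0,0]]}'
python3 look.py w8.png cell@.04 cradle pushtab
python3 - <<'E'
import cv2
a=cv2.imread('pics/w8.png')[90:320,205:355]
a=cv2.convertScaleAbs(a,alpha=1.5,beta=10)
cv2.imwrite('pics/z7.png',cv2.resize(a,None,fx=2.6,fy=2.6,interpolation=cv2.INTER_CUBIC))
E
```

```text
t: 14.2
ee_pos: [0.5571, 0.116, 0.0397]
eef_rot: [[0.246, 0.969, 0.0], [0.969, -0.246, -0.0], [-0.0, 0.0, -1.0]]
force: [0.4, 0.5, -1.2]
width: 0.0099
[0.5571 0.116  0.0397] [[0.246, 0.969, 0.0], [0.969, -0.246, -0.0], [-0.0, 0.0, -1.0]] [  8.3   2.9  91.6  -0.   85.5 -67.4] [ 0.4  0.5 -1.2] 0.009943433629655165 14.2
cell 0.7 [279.4 267.7] [0.5571 0.1168 0.04  ]
 trace 0.71 n 1825 rect centre [0.557  0.1159 0.04  ]
   side 0.01 ang 75.76
   side 0.0489 ang -13.79
 trace 0.68 n 17335 rect centre [0.5172 0.1254 0.04  ]
   side 0.0984 ang 161.29
   side 0.0475 ang 73.94
pushtab 0.92 [278.6 115.4] [0.4863 0.1343 0.04  ]
 trace 0.58 n 17206 rect centre [0.5234 0.1247 0.04  ]
   side 0.1122 ang 162.69
   side 0.0471 ang 75.18
```

View pics/z7.png

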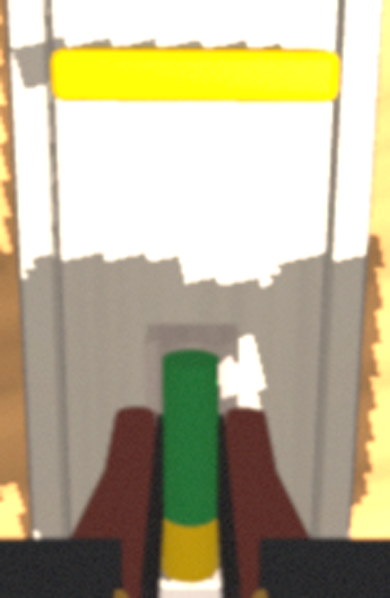

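```bash
python3 -m handwheel '{"delta_pos":[[0,0.003,-0.006],[0,0.003,-0.006],[0,0.003,-0.006]],"angular":[[0,0,0],[0,0,0],[0,0,0]]}'
python3 -m handwheel '{"delta_pos":[[0,0,0],[0,0,0],[0,0,0],[0,0,0],[0,0,0]],"angular":[[0,0,0],[0,0,0],[0,0,0],[0,0,0],[0,0,0]]}' -0.3
python3 look.py w9.png cell@.04 cradle pushtab
```

```text
t: 14.85
ee_pos: [0.5571, 0.1166, 0.0387]
eef_rot: [[0.246, 0.969, 0.0], [0.969, -0.246, -0.0], [-0.0, 0.0, -1.0]]
force: [-0.1, 0.1, 0.7]
width: 0.0101
t: 15.35
ee_pos: [0.5571, 0.1166, 0.0387]
eef_rot: [[0.246, 0.969, -0.0], [0.969, -0.246, 0.0], [-0.0, -0.0, -1.0]]
force: [-0.9, 0.9, -0.4]
width: 0.0305
[0.5571 0.1166 0.0387] [[0.246, 0.969, -0.0], [0.969, -0.246, 0.0], [-0.0, -0.0, -1.0]] [  8.4   2.9  91.6   0.   85.4 -67.4] [-0.9  0.9 -0.4] 0.03051349258047471 15.35
cell 0.81 [282.5 270.5] [0.5584 0.1186 0.04  ]
 trace 0.66 n 1905 rect centre [0.5564 0.1162 0.04  ]
   side 0.0487 ang 164.34
   side 0.0102 ang 74.74
cradle 0.84 [280.8 275.7] [0.561  0.1171 0.04  ]
 trace 0.97 n 19395 rect centre [0.5232 0.1252 0.04  ]
   side 0.0476 ang 75.75
   side 0.1123 ang -11.7
pushtab 0.56 [281.1 116.8] [0.487  0.1358 0.04  ]
 trace 0.57 n 19149 rect centre [0.5234 0.1245 0.04  ]
   side 0.1126 ang 162.25
   side 0.0476 ang 74.86
```

View pics/w9.png

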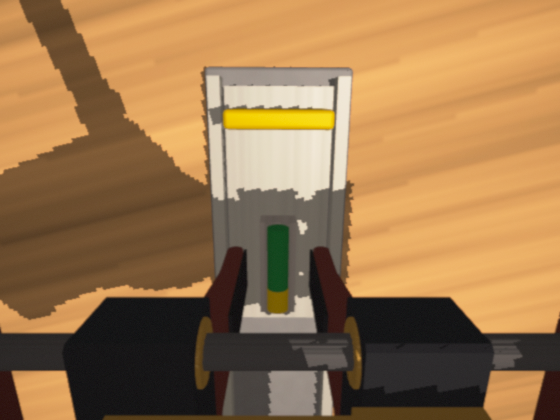

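```bash
python3 -m handwheel '{"delta_pos":[[0,0,0.05],[0,0,0.25],[0,0,0.5],[0,0,0.65],[0,0,0.65]],"angular":[[0,0,0],[0,0,0],[0,0,0],[0,0,0],[0,0,0]]}'
python3 look.py w10.png cell@.04 cradle pushtab
python3 -m handwheel '{"delta_pos":[[-0.3,0.08,0],[-0.6,0.16,0],[-0.667,0.163,0],[-0.667,0.163,-0.2],[-0.667,0.163,-0.45],[-0.667,0.163,-0.5],[-0.667,0.163,-0.5],[-0.667,0.163,-0.5]],"angular":[[0,0,0],[0,0,0],[0,0,0],[0,0,0],[0,0,0],[0,0,0],[0,0,0],[0,0,0]]}' -1
python3 look.py w11.png cell@.04 cradle pushtab
```

```text
t: 16.2
ee_pos: [0.5591, 0.1169, 0.1417]
eef_rot: [[0.246, 0.969, 0.008], [0.969, -0.246, 0.001], [0.003, 0.008, -1.0]]
force: [0.5, -0.2, 0.9]
width: 0.0307
[0.5591 0.1169 0.1417] [[0.246, 0.969, 0.008], [0.969, -0.246, 0.001], [0.003, 0.008, -1.0]] [  8.4   0.3  83.8  -0.   95.4 -67.4] [ 0.5 -0.2  0.9] 0.03068314520665095 16.2
cell 0.65 [275.5 205.7] [0.5564 0.116  0.04  ]
 trace 0.74 n 795 rect centre [0.5569 0.1154 0.04  ]
   side 0.0105 ang 75.73
   side 0.0456 ang -14.05
cradle 0.59 [276.2 215.2] [0.5639 0.1146 0.04  ]
 trace 0.83 n 9486 rect centre [0.5276 0.1241 0.04  ]
   side 0.0481 ang 75.76
   side 0.1172 ang -12.7
pushtab 0.57 [279.4 106.3] [0.4862 0.1368 0.04  ]
 trace 0.66 n 9593 rect centre [0.5268 0.1239 0.04  ]
   side 0.117 ang 164.04
   side 0.0488 ang 75.76
t: 17.35
ee_pos: [0.4579, 0.141, 0.0627]
eef_rot: [[0.246, 0.969, 0.001], [0.969, -0.246, 0.0], [0.001, 0.001, -1.0]]
force: [1.0, 0.1, 0.1]
width: 0.0006
[0.4579 0.141  0.0627] [[0.246, 0.969, 0.001], [0.969, -0.246, 0.0], [0.001, 0.001, -1.0]] [ 13.  -12.2 103.5  -0.   88.6 -62.7] [1.  0.1 0.1] 0.0006157909926462635 17.35
cell 0.69 [283.5 396.9] [0.5568 0.1196 0.04  ]
 trace 0.87 n 397 rect centre [0.5532 0.1162 0.04  ]
   side 0.0075 ang 75.74
   side 0.0352 ang -14.03
 trace 0.71 n 1348 rect centre [0.4848 0.1348 0.04  ]
   side 0.0471 ang 75.74
   side 0.0481 ang -12.3
pushtab 0.61 [282.3 294.4] [0.4855 0.1366 0.04  ]
 trace 0.66 n 1330 rect centre [0.4826 0.1354 0.04  ]
   side 0.0471 ang 75.74
   side 0.0433 ang -12.3
```

View pics/w10.png

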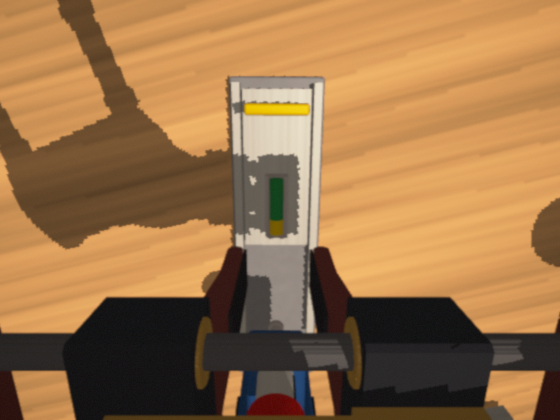

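View pics/w11.png

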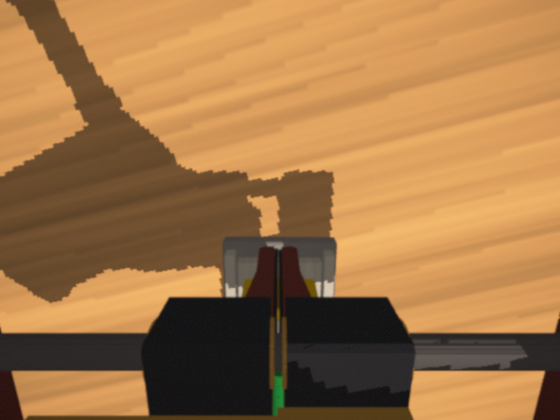

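```bash
python3 -m handwheel '{"delta_pos":[[0,0,-0.1],[0,0,-0.17],[0,0,-0.18],[0,0,-0.18],[0.04,-0.01,-0.18],[0.06,-0.015,-0.18],[0.08,-0.02,-0.18],[0.1,-0.025,-0.18],[0.12,-0.03,-0.18],[0.14,-0.035,-0.18],[0.16,-0.04,-0.18],[0.16,-0.04,-0.18]],"angular":[[0,0,0],[0,0,0],[0,0,0],[0,0,0],[0,0,0],[0,0,0],[0,0,0],[0,0,0],[0,0,0],[0,0,0],[0,0,0],[0,0,0]]}'
```

```text
t: 18.9
ee_pos: [0.4815, 0.1349, 0.0342]
eef_rot: [[0.246, 0.969, 0.0], [0.969, -0.246, -0.0], [0.0, 0.0, -1.0]]
force: [-0.1, -0.2, -0.2]
width: 0.0006
```

```bash
python3 -m handwheel '{"delta_pos":[[0.03,-0.0075,0],[0.06,-0.015,0],[0.09,-0.0225,0],[0.12,-0.03,0]],"angular":[[0,0,0],[0,0,0],[0,0,0],[0,0,0]]}'
python3 look.py w12.png cell@.04 cradle pushtab
```

```text
t: 19.3
ee_pos: [0.4993, 0.1303, 0.0341]
eef_rot: [[0.246, 0.969, -0.0], [0.969, -0.246, -0.0], [-0.0, -0.0, -1.0]]
force: [-1.5, -0.3, 1.6]
width: 0.0007
[0.4993 0.1303 0.0341] [[0.246, 0.969, -0.0], [0.969, -0.246, -0.0], [-0.0, -0.0, -1.0]] [ 10.9  -5.1 100.   -0.   85.1 -64.9] [-1.5 -0.3  1.6] 0.0006585041952406827 19.3
 trace 0.82 n 347 rect centre [0.57   0.1124 0.04  ]
   side 0.0063 ang 75.8
   side 0.0245 ang -13.97
 trace 0.93 n 2028 rect centre [0.5219 0.1251 0.04  ]
   side 0.0463 ang 75.77
   side 0.0703 ang -11.98
pushtab 0.66 [280.4 299.7] [0.5135 0.128  0.04  ]
 trace 0.9 n 2278 rect centre [0.522  0.1256 0.04  ]
   side 0.0472 ang 75.77
   side 0.0715 ang -11.89
```

View pics/w12.png

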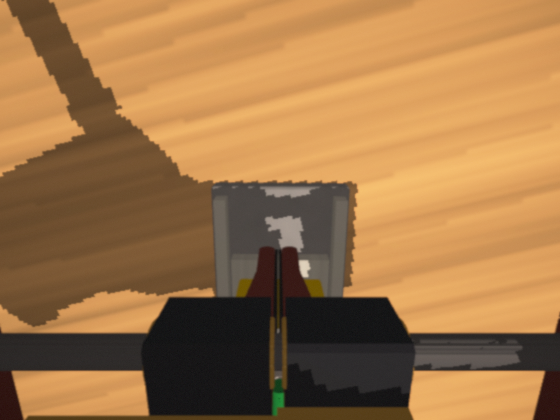

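```bash
python3 -m handwheel '{"delta_pos":[[0.04,-0.01,0],[0.08,-0.02,0],[0.12,-0.03,0],[0.16,-0.04,0],[0.2,-0.05,0],[0.235,-0.0585,0],[0.26,-0.065,0],[0.275,-0.0685,0],[0.275,-0.0685,0]],"angular":[[0,0,0],[0,0,0],[0,0,0],[0,0,0],[0,0,0],[0,0,0],[0,0,0],[0,0,0],[0,0,0]]}'
python3 - <<'E'
from h import *
for cam in ['top','side']:
    c2=shot(cam,cam+'1.png')
    for n,z in (('knob_top',.172),('cradle',.04),('pushtab',.04)):
        for q in env.landmark_of(cam,n)[:1]: print(cam,n,round(q['conf'],2),np.round(atz(c2,q['uv'],z),4))
a=cv2.imread('pics/side1.png')[140:240,240:390]
cv2.imwrite('pics/z8.png',cv2.resize(a,None,fx=5,fy=5,interpolation=cv2.INTER_CUBIC))
E
```

```text
t: 20.55
ee_pos: [0.5408, 0.1202, 0.0342]
eef_rot: [[0.246, 0.969, 0.001], [0.969, -0.246, 0.0], [0.0, 0.001, -1.0]]
force: [-0.1, -0.4, 0.3]
width: 0.0005
top knob_top 0.76 [0.6506 0.0902 0.172 ]
top pushtab 0.31 [0.6564 0.3937 0.04  ]
side knob_top 0.62 [0.6586 0.1103 0.172 ]
side cradle 0.88 [0.6222 0.0862 0.04  ]
side pushtab 0.96 [0.5612 0.1156 0.04  ]
```

View pics/z8.png

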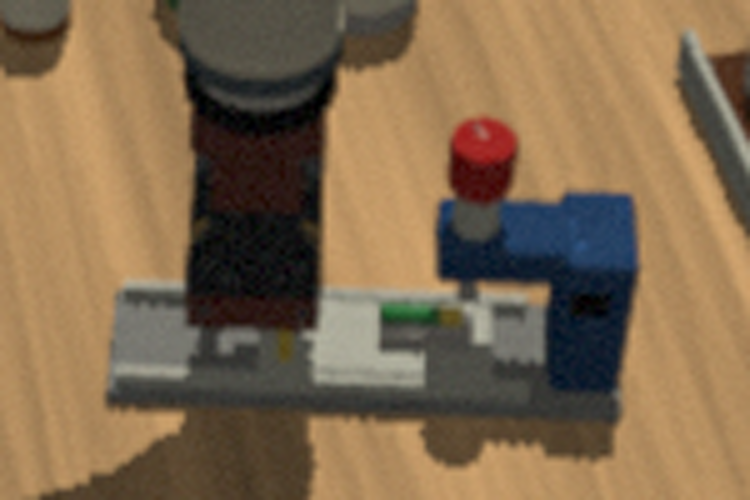

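```bash
python3 -m handwheel '{"delta_pos":[[0.02,-0.005,0],[0.04,-0.01,0],[0.06,-0.015,0],[0.075,-0.0185,0],[0.085,-0.021,0],[0.095,-0.0235,0],[0.1,-0.025,0]],"angular":[[0,0,0],[0,0,0],[0,0,0],[0,0,0],[0,0,0],[0,0,0],[0,0,0]]}'
python3 -m handwheel '{"delta_pos":[[0.006,-0.0015,0],[0.012,-0.003,0],[0.018,-0.0045,0],[0.024,-0.006,0]],"angular":[[0,0,0],[0,0,0],[0,0,0],[0,0,0]]}'
python3 - <<'E'
from h import *
for cam in ['side']:
    c2=shot(cam,cam+'2.png')
    for n,z in (('knob_top',.172),('cradle',.04),('pushtab',.04)):
        for q in env.landmark_of(cam,n)[:1]: print(cam,n,round(q['conf'],2),np.round(atz(c2,q['uv'],z),4))
a=cv2.imread('pics/side2.png')[140:240,240:390]
cv2.imwrite('pics/z9.png',cv2.resize(a,None,fx=5,fy=5,interpolation=cv2.INTER_CUBIC))
E
```

```text
t: 21.65
ee_pos: [0.5555, 0.1164, 0.0343]
eef_rot: [[0.246, 0.969, 0.0], [0.969, -0.246, -0.0], [-0.0, 0.0, -1.0]]
force: [-1.6, 0.1, 1.5]
width: 0.0006
t: 22.05
ee_pos: [0.559, 0.1155, 0.0343]
eef_rot: [[0.246, 0.969, 0.0], [0.969, -0.246, -0.0], [-0.0, 0.0, -1.0]]
force: [-2.2, -0.3, 1.3]
width: 0.0007
side knob_top 0.84 [0.6517 0.1041 0.172 ]
side cradle 0.73 [0.643  0.0858 0.04  ]
side pushtab 0.92 [0.5762 0.1129 0.04  ]
```

View pics/z9.png

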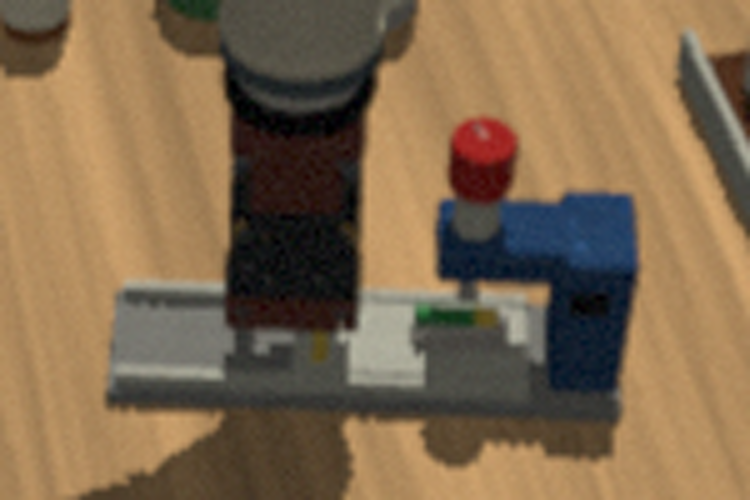

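```bash
python3 -m handwheel '{"delta_pos":[[0.0065,-0.0016,0],[0.013,-0.0032,0],[0.0195,-0.0048,0]],"angular":[[0,0,0],[0,0,0],[0,0,0]]}'
python3 -m handwheel '{"delta_pos":[[0.0065,-0.0016,0],[0.0065,-0.0016,0]],"angular":[[0,0,0],[0,0,0]]}'
python3 -m handwheel '{"delta_pos":[[0.0065,-0.0016,0],[0.0065,-0.0016,0]],"angular":[[0,0,0],[0,0,0]]}'

```

```text
t: 22.55
ee_pos: [0.561, 0.1151, 0.0341]
eef_rot: [[0.246, 0.969, -0.002], [0.969, -0.246, 0.0], [-0.0, -0.002, -1.0]]
force: [-8.4, 1.5, 4.5]
width: 0.0004
t: 22.75
ee_pos: [0.561, 0.115, 0.0342]
eef_rot: [[0.246, 0.969, -0.005], [0.969, -0.246, 0.001], [-0.001, -0.005, -1.0]]
force: [-10.0, 1.8, 5.7]
width: 0.0005
t: 22.95
ee_pos: [0.561, 0.1151, 0.0342]
eef_rot: [[0.245, 0.969, -0.007], [0.969, -0.245, 0.001], [-0.001, -0.007, -1.0]]
force: [-14.2, 1.4, 8.1]
width: 0.0003
```

```bash
python3 -m handwheel '{"delta_pos":[[-0.05,0.012,0],[-0.2,0.048,0],[-0.2,0.048,0.3],[-0.2,0.048,0.6],[-0.2,0.048,0.9],[-0.2,0.048,1],[-0.2,0.048,1]],"angular":[[0,0,0],[0,0,0],[0,0,0],[0,0,0],[0,0,0],[0,0,0],[0,0,0]]}' 0.15 50
python3 -m handwheel '{"delta_pos":[[0.2,-0.05,0.4],[0.5,-0.12,0.4],[0.74,-0.18,0.4],[0.74,-0.18,0.4],[0.74,-0.18,0.4]],"angular":[[0,0,0],[0,0,0],[0,0,0],[0,0,0],[0,0,0]]}'
python3 look.py w13.png cell@.04 cradle pushtab knob_top
python3 - <<'E'
from h import *
shot('side','side3.png')
a=cv2.imread('pics/side3.png')[140:240,240:390]
cv2.imwrite('pics/z10.png',cv2.resize(a,None,fx=5,fy=5,interpolation=cv2.INTER_CUBIC))
E
```

```text
t: 23.65
ee_pos: [0.5354, 0.1218, 0.1877]
eef_rot: [[0.246, 0.969, 0.007], [0.969, -0.246, 0.001], [0.003, 0.006, -1.0]]
force: [-0.1, -0.7, -0.4]
width: 0.0499
t: 24.15
ee_pos: [0.6446, 0.0942, 0.2392]
eef_rot: [[0.247, 0.969, -0.007], [0.969, -0.247, -0.001], [-0.002, -0.007, -1.0]]
force: [-0.2, 0.5, 0.0]
width: 0.0502
[0.6446 0.0942 0.2392] [[0.247, 0.969, -0.007], [0.969, -0.247, -0.001], [-0.002, -0.007, -1.0]] [  5.3  14.1  59.    0.  107.3 -70.4] [-0.2  0.5  0. ] 0.050183503260037704 24.15
cell 0.72 [279.8 187. ] [0.6478 0.0949 0.04  ]
cell 0.44 [547.5 129.3] [0.6565 0.365  0.04  ]
 trace 0.67 n 156 rect centre [0.6316 0.0966 0.04  ]
   side 0.0091 ang 75.73
   side 0.0155 ang -14.11
cradle 0.98 [277.3 191.3] [0.6516 0.0912 0.04  ]
 trace 0.92 n 3848 rect centre [0.6015 0.1054 0.04  ]
   side 0.0507 ang 77.22
   side 0.0825 ang -11.48
pushtab 0.92 [280.6 113.1] [0.5765 0.1137 0.04  ]
 trace 0.56 n 3981 rect centre [0.6009 0.1044 0.04  ]
   side 0.0492 ang 75.7
   side 0.0845 ang -13.18
knob_top 0.82 [277.8 232. ] [0.6495 0.0927 0.172 ]
 trace 0.57 n 19803 rect centre [0.5938 0.1074 0.172 ]
   side 0.0429 ang 75.66
   side 0.1869 ang -12.6
```

View pics/w13.png

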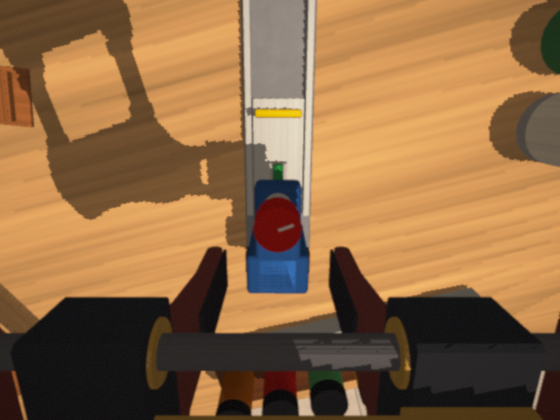

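View pics/z10.png

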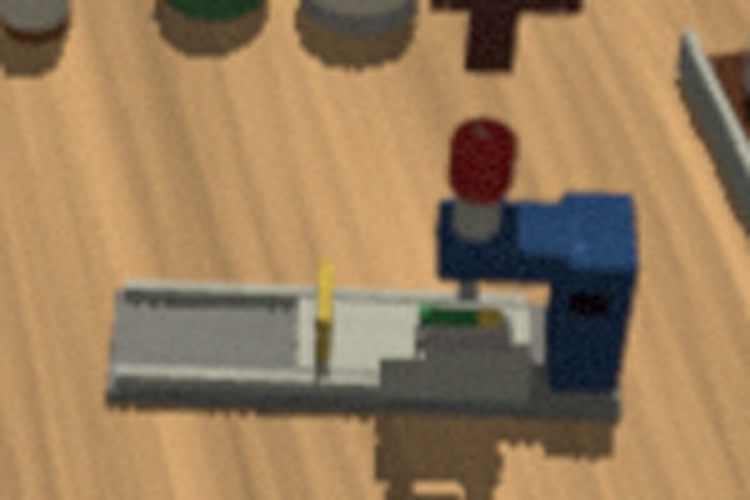

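```bash
python3 - <<'E'
from h import *
st=env.state();c=shot('wrist','w14.png');a=c['img'].astype(int);print(np.round(st['ee_pos'],4),st['t'])
m=(a[:,:,0]>60)&(a[:,:,1]<a[:,:,0]*.35)&(a[:,:,2]<a[:,:,0]*.35)
m[:, :240]=0;m[:,320:]=0;m[265:]=0;m[:180]=0
ys,xs=np.nonzero(m);print(xs.min(),xs.max(),ys.min(),ys.max())
# fit: project model of top circle + bottom circle; optimise IoU
from scipy.optimize import minimize
H=np.array(c['hand_eye']);Rt=np.array(st['eef_rot']);p=np.array(st['ee_pos']);K=np.array(c['K'])
def proj(P):
    q=(np.linalg.inv(H)@np.c_[(P-p)@Rt,np.ones(len(P))].T)[:3]; q=K@q; return (q[:2]/q[2]).T
th=np.linspace(0,2*np.pi,60)
def f(v):
    P=np.vstack([np.c_[v[0]+.016*np.cos(th),v[1]+.016*np.sin(th),np.full(60,z)] for z in(.142,.172)])
    h=cv2.convexHull(proj(P).astype(np.float32)); im=np.zeros(m.shape,np.uint8); cv2.fillConvexPoly(im,np.round(h*16).astype(int),1,shift=4)
    im=im>0; return -(im&m).sum()/(im|m).sum()
r=minimize(f,[.648,.093],method='Nelder-Mead',options=dict(initial_simplex=[[.648,.093],[.652,.093],[.648,.097]]))
print(r.x,r.fun, f([.6495,.0927]),f([.6474,.0935]))
E
```

```text
[0.6444 0.0948 0.245 ] 24.65
253 299 196 247
[0.64866931 0.09251245] -0.8801552644347405 -0.8548233046800382 -0.8635926993275697
```

```bash
python3 -m handwheel '{"delta_pos":[[0.027,-0.013,0],[0.027,-0.013,0],[0.027,-0.013,0],[0.027,-0.013,0],[0.027,-0.013,0],[0.027,-0.013,-0.1],[0.027,-0.013,-0.25],[0.027,-0.013,-0.4],[0.027,-0.013,-0.6],[0.027,-0.013,-0.65],[0.027,-0.013,-0.65],[0.027,-0.013,-0.65]],"angular":[[0,0,0.833],[0,0,0.833],[0,0,0.833],[0,0,0.833],[0,0,0.833],[0,0,0.833],[0,0,0.833],[0,0,0.833],[0,0,0.833],[0,0,0.833],[0,0,0.833],[0,0,0.833]]}'
python3 -m handwheel '{"delta_pos":[[0,0,0],[0,0,0],[0,0,0],[0,0,0],[0,0,0]],"angular":[[0,0,0],[0,0,0],[0,0,0],[0,0,0],[0,0,0]]}' -1 50
cat > s.py <<'E'
from h import *
s=env.state();R=np.array(s['eef_rot']);print('t',s['t'],np.round(s['ee_pos'],4),'yaw',round(np.degrees(np.arctan2(R[1,0],R[0,0])),2),'F',np.round(s['force'],1),'M',np.round(s['moment'],3),'w',round(s['width'],4),'q6',round(s['joint_positions'][5],1))
E
python3 s.py
```

```text
t: 25.9
ee_pos: [0.6493, 0.0927, 0.1484]
eef_rot: [[-0.871, 0.491, 0.002], [0.491, 0.871, 0.0], [-0.002, 0.001, -1.0]]
force: [0.1, 0.5, 0.3]
width: 0.0506
t: 26.4
ee_pos: [0.6488, 0.093, 0.1481]
eef_rot: [[-0.872, 0.489, 0.001], [0.489, 0.872, 0.001], [-0.001, 0.001, -1.0]]
force: [-2.8, 1.4, 6.1]
width: 0.0313
t 26.4 [0.6488 0.093  0.1481] yaw 150.74 F [-2.8  1.4  6.1] M [ 0.349  0.529 -0.037] w 0.0313 q6 -145.6
```

```bash
python3 -m handwheel '{"delta_pos":[[0,0,0],[0,0,0],[0,0,0],[0,0,0]],"angular":[[0,0,-0.08],[0,0,-0.16],[0,0,-0.25],[0,0,-0.34]]}' >/dev/null; python3 s.py
python3 -m handwheel '{"delta_pos":[[0,0,0],[0,0,0],[0,0,0],[0,0,0]],"angular":[[0,0,-0.09],[0,0,-0.18],[0,0,-0.27],[0,0,-0.36]]}' >/dev/null; python3 s.py
python3 - <<'E'
from h import *
shot('side','side4.png')
a=cv2.imread('pics/side4.png')[140:240,300:390]
cv2.imwrite('pics/z11.png',cv2.resize(a,None,fx=6,fy=6,interpolation=cv2.INTER_CUBIC))
E
```

```text
t 26.8 [0.649  0.0929 0.1482] yaw 119.82 F [-2.   0.7  5.2] M [0.196 0.351 0.231] w 0.0311 q6 -114.7
t 27.2 [0.6491 0.0926 0.1482] yaw 87.4 F [-3.   0.3  4.4] M [-0.043  0.266  0.15 ] w 0.0312 q6 -82.3
```

View pics/z11.png

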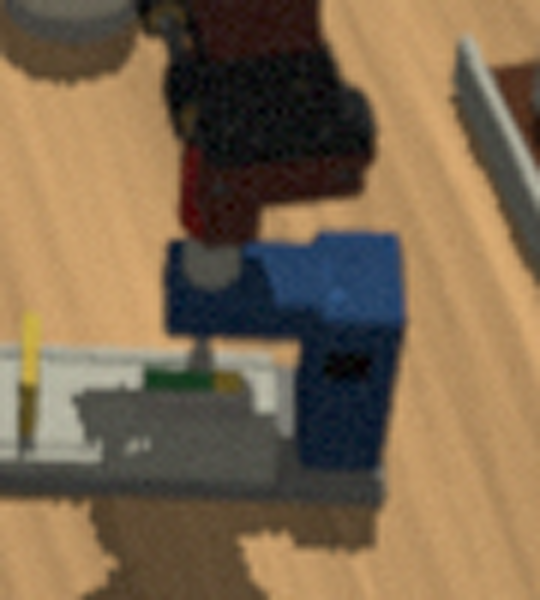

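```bash
python3 -m handwheel '{"delta_pos":[[0,0,0],[0,0,0]],"angular":[[0,0,-0.06],[0,0,-0.12]]}' >/dev/null; python3 s.py
python3 -m handwheel '{"delta_pos":[[0,0,0],[0,0,0]],"angular":[[0,0,-0.06],[0,0,-0.12]]}' >/dev/null; python3 s.py
python3 - <<'E'
from h import *
shot('side','side5.png')
a=cv2.imread('pics/side5.png')[180:220,310:360]
cv2.imwrite('pics/z12.png',cv2.resize(a,None,fx=12,fy=12,interpolation=cv2.INTER_CUBIC))
a=cv2.imread('pics/side4.png')[180:220,310:360]
cv2.imwrite('pics/z13.png',cv2.resize(a,None,fx=12,fy=12,interpolation=cv2.INTER_CUBIC))
E
```

```text
t 27.45 [0.6491 0.0925 0.1481] yaw 76.71 F [-1.9 -0.8  5.8] M [-0.04   0.379  0.141] w 0.0311 q6 -71.6
t 27.65 [0.649  0.0924 0.1482] yaw 65.9 F [-2.2 -0.3  5.1] M [-0.139  0.359  0.136] w 0.0311 q6 -60.8
```

View pics/z12.png

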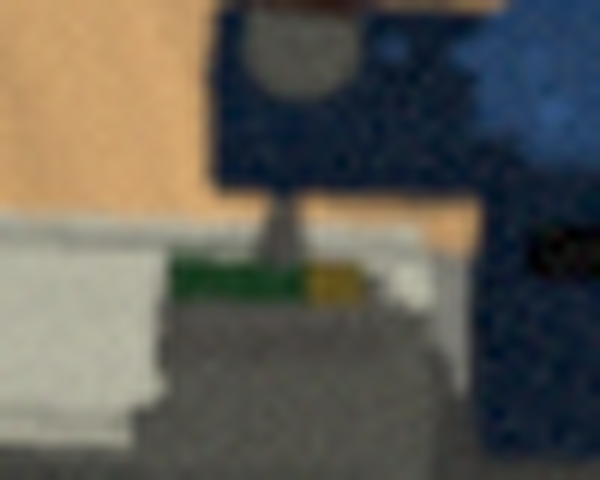

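View pics/z13.png

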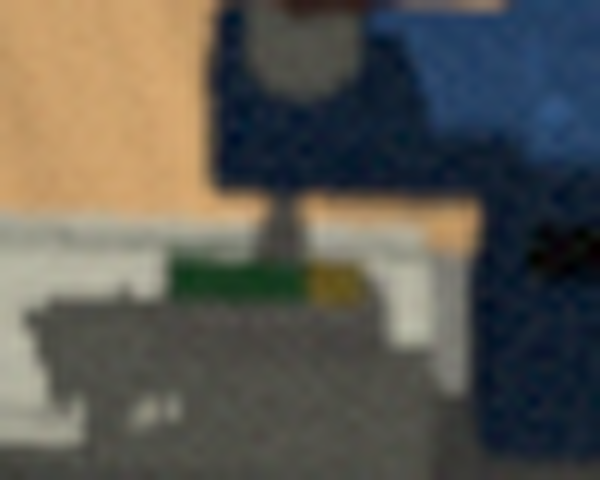

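```bash
for i in 1; do python3 -m handwheel '{"delta_pos":[[0,0,0],[0,0,0]],"angular":[[0,0,-0.07],[0,0,-0.14]]}' >/dev/null; python3 s.py; done
python3 -m handwheel '{"delta_pos":[[0,0,0],[0,0,0]],"angular":[[0,0,-0.07],[0,0,-0.14]]}' >/dev/null; python3 s.py
python3 -m handwheel '{"delta_pos":[[0,0,0],[0,0,0]],"angular":[[0,0,-0.07],[0,0,-0.14]]}' >/dev/null; python3 s.py
```

```text
t 27.9 [0.649  0.0923 0.1481] yaw 53.27 F [-2.5 -0.   6.2] M [-0.187  0.38   0.204] w 0.0313 q6 -48.1
t 28.1 [0.6489 0.0923 0.1481] yaw 40.66 F [-2.4 -0.1  5.9] M [-0.179  0.487  0.164] w 0.0311 q6 -35.5
t 28.3 [0.6488 0.0922 0.1481] yaw 28.06 F [-3.1 -0.8  6.5] M [-0.241  0.591  0.177] w 0.0311 q6 -22.9
```

```bash
python3 -m handwheel '{"delta_pos":[[0,0,0],[0,0,0]],"angular":[[0,0,-0.07],[0,0,-0.14]]}' >/dev/null; python3 s.py
python3 -m handwheel '{"delta_pos":[[0,0,0],[0,0,0]],"angular":[[0,0,-0.07],[0,0,-0.14]]}' >/dev/null; python3 s.py
```

```text
t 28.5 [0.6487 0.0922 0.1482] yaw 15.46 F [-4.  -1.4  6.4] M [-0.245  0.713  0.142] w 0.0311 q6 -10.3
t 28.7 [0.6486 0.0922 0.1481] yaw 2.86 F [-3.8 -1.1  7.2] M [-0.223  0.797  0.123] w 0.0317 q6 2.3
```

```bash
python3 - <<'E'
from h import *
shot('side','side6.png')
a=cv2.imread('pics/side6.png')[180:220,310:360]
cv2.imwrite('pics/z14.png',cv2.resize(a,None,fx=12,fy=12,interpolation=cv2.INTER_CUBIC))
a=cv2.imread('pics/side3.png')[180:220,310:360]
cv2.imwrite('pics/z15.png',cv2.resize(a,None,fx=12,fy=12,interpolation=cv2.INTER_CUBIC))
E
```

```text
(no output)
```

View pics/z14.png

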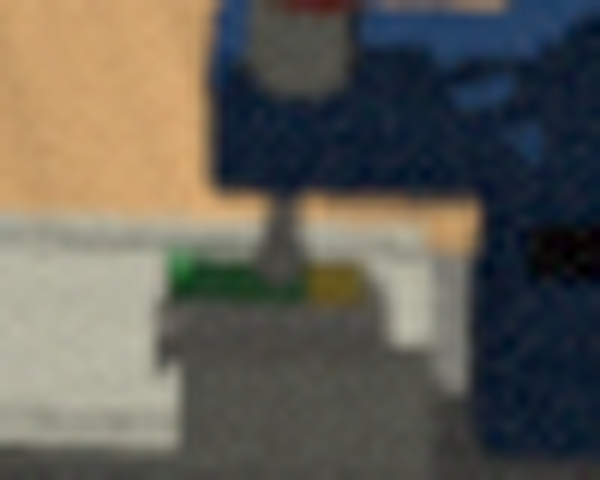

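View pics/z15.png

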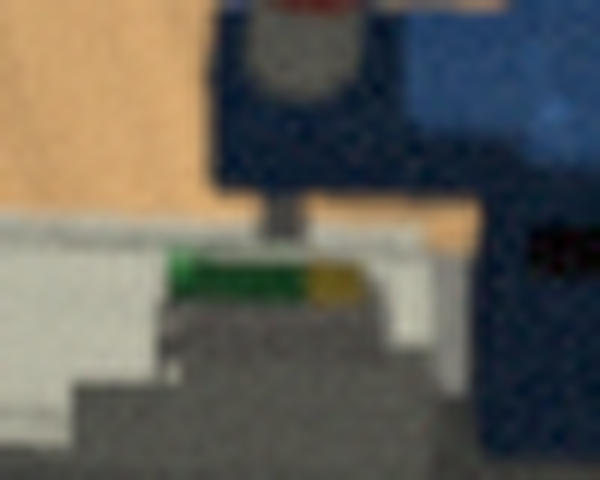

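```bash
python3 -m handwheel '{"delta_pos":[[0,0,0],[0,0,0]],"angular":[[0,0,-0.05],[0,0,-0.1]]}' >/dev/null; python3 s.py
python3 -m handwheel '{"delta_pos":[[0,0,0],[0,0,0]],"angular":[[0,0,-0.05],[0,0,-0.1]]}' >/dev/null; python3 s.py
```

```text
t 28.95 [0.6486 0.0922 0.1481] yaw -6.05 F [-2.9 -1.4  6.2] M [-0.234  0.812  0.202] w 0.0314 q6 11.2
t 29.15 [0.6485 0.0922 0.1481] yaw -15.05 F [-4.1 -1.1  5.6] M [-0.248  0.805  0.302] w 0.0314 q6 20.2
```

```bash
python3 -m handwheel '{"delta_pos":[[0,0,0]],"angular":[[0,0,0]]}' >/dev/null; python3 s.py
python3 -m handwheel '{"delta_pos":[[0,0,0]],"angular":[[0,0,-0.05]]}' >/dev/null; python3 s.py
python3 -m handwheel '{"delta_pos":[[0,0,0]],"angular":[[0,0,-0.05]]}' >/dev/null; python3 s.py
```

```text
t 29.25 [0.6485 0.0922 0.1481] yaw -15.01 F [-4.2 -1.4  6.7] M [-0.134  0.827 -0.011] w 0.0311 q6 20.1
t 29.35 [0.6485 0.0922 0.1481] yaw -19.43 F [-4.8 -0.6  6.2] M [-0.216  0.823  0.277] w 0.0313 q6 24.6
t 29.45 [0.6485 0.0922 0.1481] yaw -24.05 F [-4.  -0.9  6.3] M [-0.143  0.912  0.248] w 0.0311 q6 29.2
```

```bash
python3 -m handwheel '{"delta_pos":[[0,0,0],[0,0,0]],"angular":[[0,0,-0.05],[0,0,-0.1]]}' >/dev/null; python3 s.py
python3 -m handwheel '{"delta_pos":[[0,0,0],[0,0,0]],"angular":[[0,0,-0.05],[0,0,-0.1]]}' >/dev/null; python3 s.py
python3 - <<'E'
from h import *
shot('side','side7.png')
a=cv2.imread('pics/side7.png')[140:220,300:400]
cv2.imwrite('pics/z16.png',cv2.resize(a,None,fx=7,fy=7,interpolation=cv2.INTER_CUBIC))
E
```

```text
t 29.65 [0.6484 0.0923 0.1481] yaw -33.05 F [-4.1 -1.1  6. ] M [-0.144  0.877  0.306] w 0.0309 q6 38.2
t 29.85 [0.6484 0.0924 0.1481] yaw -42.04 F [-5.1 -1.1  6.7] M [-0.127  0.978  0.248] w 0.0314 q6 47.2
```

View pics/z16.png

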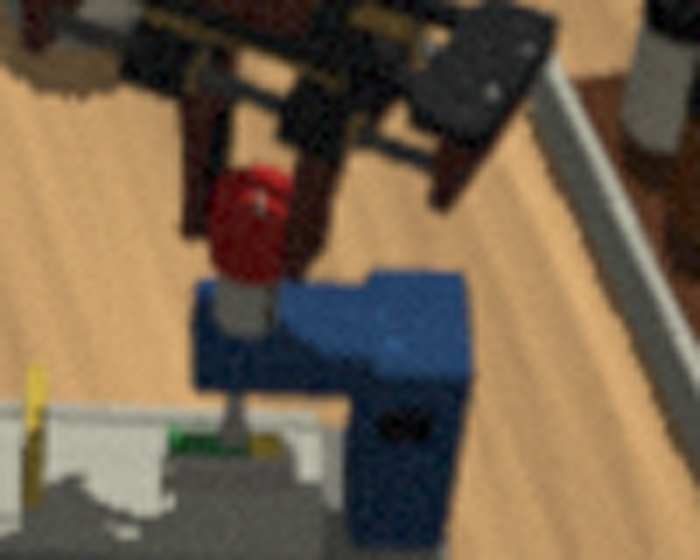

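```bash
python3 -m handwheel '{"delta_pos":[[0,0,0],[0,0,0],[0,0,0],[0,0,0],[0,0,0]],"angular":[[0,0,0],[0,0,0],[0,0,0],[0,0,0],[0,0,0]]}' 0.2
python3 -m handwheel '{"delta_pos":[[0,0,0.1],[0,0,0.3],[0,0,0.6],[0,0,0.65],[0,0,0.65],[0,0,0.65]],"angular":[[0,0,0],[0,0,0],[0,0,0],[0,0,0],[0,0,0],[0,0,0]]}'
python3 look.py w15.png cell@.04 cradle spare pushtab
python3 - <<'E'
from h import *
shot('side','side8.png'); shot('top','top8.png')
a=cv2.imread('pics/side8.png')[140:220,300:400]
cv2.imwrite('pics/z17.png',cv2.resize(a,None,fx=7,fy=7,interpolation=cv2.INTER_CUBIC))
E
```

```text
t: 30.4
ee_pos: [0.6488, 0.0926, 0.1464]
eef_rot: [[0.745, -0.667, -0.0], [-0.667, -0.745, -0.0], [-0.0, 0.0, -1.0]]
force: [-0.0, -0.5, 0.5]
width: 0.0525
t: 31.0
ee_pos: [0.6487, 0.0926, 0.2434]
eef_rot: [[0.745, -0.667, -0.001], [-0.667, -0.745, -0.0], [-0.001, 0.001, -1.0]]
force: [-0.5, -0.3, 0.1]
width: 0.0528
[0.6487 0.0926 0.2434] [[0.745, -0.667, -0.001], [-0.667, -0.745, -0.0], [-0.001, 0.001, -1.0]] [  5.2  14.4  58.2   0.  107.5  47. ] [-0.5 -0.3  0.1] 0.05279737959971993 31.0
cradle 0.62 [278.2 185. ] [0.6464 0.0897 0.04  ]
 trace 0.56 n 3236 rect centre [0.6275 0.1026 0.04  ]
   side 0.1192 ang -12.34
   side 0.0514 ang -101.2
pushtab 0.9 [215.4 213.2] [0.5759 0.1116 0.04  ]
pushtab 0.42 [279.7 220.8] [0.6213 0.0593 0.04  ]
 trace 0.86 n 3317 rect centre [0.6282 0.1043 0.04  ]
   side 0.1193 ang -11.18
   side 0.0512 ang -99.99
```

View pics/z17.png

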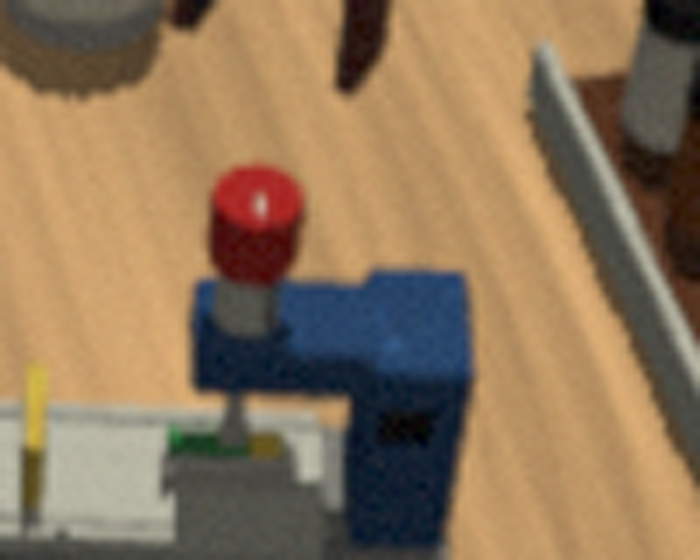

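View pics/w15.png

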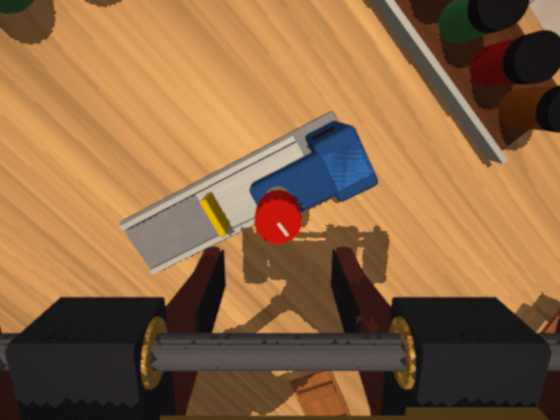

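```bash
python3 s.py; python3 -c "
from rig import env
print(env.sign_off())"
```

```text
t 31.55 [0.6488 0.0926 0.2441] yaw -41.87 F [0.  0.3 0.1] M [-0.038 -0.027  0.019] w 0.0524 q6 47.0
the job is handed in; nothing more can be done
None
```

I laid the green cell in the V-groove and pushed the slide home by its tab. I then turned the knob clockwise about 193° until it slipped, let go, backed off and handed the job in at about 31.6 s. No verdict came back.

- **Cell:** before the push, the wrist camera put it within about 2 mm of the groove centre and within 1° of its direction. The last side picture shows it lying in the groove with the spindle nose on it. In that last look the trained networks did not report the cell, the spare or the knob, so those rest on the pictures and earlier readings.
- **Slide:** it stopped against its rigid stop, where the push reached about 16 N. At the end the tab measured 75 mm from the knob axis, as it should when the slide is home.
- **Ratchet:** turning torque rose from about 0.15 to about 0.28 N m when the knob was between 9° and 18° from the point where I next checked. I estimate it slipped 27–36° (0.47–0.63 rad) in all. The white mark on the knob turned about as far as the gripper (190° against 193°), so the fingers did not slip on it.
- **Clamp:** I had no direct measure of the clamping force. I inferred it from the slip torque and the pictures.
- **Other things:** the arm reads no contact force after letting go. I did not re-measure the jar, timer, bulb, tin or spice jar, and the arm did not work near them.

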